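# Put the pastry station's things back on their own boards

## Task

Each of the four things on the wooden boards stands on another's board: rearrange them so that the round pastry cutter stands on the large round board, the spice jar on the small round board, the square pastry cutter on the square board and the sugar caddy on the oblong board, with its long side along the board's long side. Each shall stand upright, centred on its board; the empty rubber mat may be used to set a thing down meanwhile.

Things in the scene. Friction and masses are not known exactly. Their poses are not given: they have to be found in the camera images.
- spice_jar_center (a point): Spice jar: small white ceramic jar with a steel lid, round, 42 mm in diameter and 75 mm tall, standing upright; the body is straight to about 45 mm, above it are a narrower neck and, from 59 mm up, the lid, 38 mm in diameter. The point is its centre, 37.5 mm above its underside. z up.
- sugar_caddy_center (a point): Sugar caddy: off-white ceramic packet holder with sachets standing in it. 52 mm wide along its own x, 76 mm long along its own y; its walls are 52 mm high, dipping to 41 mm in the middle of the two long sides (the faces across x), and the sachets reach 71 mm. Take it across the 52 mm. The point lies on its axis 26 mm above its underside.
- ring_cutter_center (a point): Round pastry cutter: thin tin ring, 62 mm across outside, 23 mm high, open at top and bottom. The point is its centre, 11.5 mm above its underside. z up.
- square_cutter_center (a point): Square pastry cutter: steel square frame, 52 x 52 mm outside along its own x and y, 28 mm high, open at top and bottom, walls about 2.5 mm with a rolled upper rim. The point is its centre, 14 mm above its underside.
- large_round_board_top (a point): Large round wooden board, 120 mm in diameter, 10 mm thick, flat with no rim, fixed to the worktable. The point is the centre of its upper face, 10 mm above the worktable.
- small_round_board_top (a point): Small round wooden board, 84 mm in diameter, 10 mm thick, flat with no rim, fixed to the worktable. The point is the centre of its upper face, 10 mm above the worktable.
- square_board_top (a point): Square wooden board, 104 x 104 mm, 10 mm thick, flat with no rim, fixed to the worktable. The point is the centre of its upper face, 10 mm above the worktable; its sides run along its x and y.
- oblong_board_top (a point): Oblong wooden board, 80 mm along its own x and 126 mm along its own y, 10 mm thick, flat with no rim, fixed to the worktable. The point is the centre of its upper face, 10 mm above the worktable.
- rubber_mat_top (a point): Thin dark rubber mat, 105 x 105 mm, 4 mm thick, fixed to the worktable, empty at the start: a free spot for setting one thing down meanwhile. (Surroundings: a tall oven stands to the left of the worktable, and a chopping board 40 mm thick lies beyond the things, its near edge at about x = 0.70.) The point is the centre of its upper face, 4 mm above the worktable.
Mind the look-alikes: they are no part of the job. What is shaped like the part that bears spice_jar_center but yellow is not meant.

How it is judged:
By the outcome, as a careful person would: the job done as asked, in the order asked, and still so for the second after the job is handed in, with the robot touching nothing.
It also fails if it takes over 120 s, if anything falls off the work surface, if the arm or the gripper's body presses on something with over 40 N, if the wrist force passes 120 N, or if a joint passes its speed limit or range.

## Robot

A 7-joint arm with a two-finger parallel gripper is mounted at the origin on a cart in front of the work surface, level with it; the furniture and walls round the work are solid. World frame = base frame: x ahead of the robot, y to its left, z up, the work surface at z = 0. Lengths are in m, angles in rad, forces in N, time in s.
With the tool pointing down it reaches from about 0.425 to 0.875 m from the base axis. Payload 4.7 kg.
Tool frame: the origin (TCP) lies on the centre line of the jaws, within the pads' length; the fingertips stand 14 mm ahead of it and the grasp point (between the pads) lies 5 mm behind it; z points along the fingers, y is the line along which they close (so a half turn about z gives the same grasp; the last joint's range is limited). The gripper opens to 87 mm and grips with 3 to 60 N. Pads are 19 mm wide; open, the fingers measure 117 mm over their backs; the gripper's body (75 mm by 190 mm) begins 51 mm behind the grasp point.
Start: joints at [0.014, 0.321, -0.07, 1.45, 0.023, 1.371, -0.057], TCP at [0.65, -0, 0.237] pointing down, gripper open.
Joint ranges: [-2.86, 2.86], [-0.3, 2.09], [-1.38, 1.24], [0.06, 2.45], [-1.56, 4.7], [0.09, 2.05], [-2.69, 2.69]. Speed limits (rad/s): [2.57, 2.57, 3.14, 3.14, 3.14, 3.14, 3.14].

## Interface

Orientations are given as a rotation vector (axis times angle).
In Python, from bench import * gives the robot as it stands.
- The arm moves only by the shell command python3 -m jog 'ROWS' [FORCE]. ROWS is JSON, a list of rows, each an object of numbers: "claw": the finger opening in mm, from 0 to 87; "dx", "dy", "dz": the shift along the tool's x, y, z in mm; "spin": the turn about the tool's z in degrees. In form: [{"claw": .., "dx": .., "dy": .., "dz": .., "spin": ..}, ...]. A call has 1 to 20 rows; each row is the pose to reach, as a shift and turn from the pose commanded when the call began, along the tool's axes at that moment; what a row does not reach only later rows make up. A row lasts 1/12 s, in which the tool goes at most 41.7 mm and 7.16 degrees, less where a joint would pass 70% of its speed; a pose out of reach is approached as far as the arm can. A call with a gripper value outside its range is refused whole. The fingers move at their own pace and stop on an object; FORCE is the grip in N (left out, the last holds). Time passes only in rows, so rows that repeat a pose let the fingers close. It gives the time, the measured TCP pose, the force, the opening and the grip force at its end, in the units of the state.
- get_state(): the state, without advancing time (a new reading comes with each control period).
- get_image(name): name is "scene" or "side" or "wrist"; returns a dict with "frame" (384x512x3 uint8, red, green, blue), "depth" (384x512 float32, m along the optical axis (not along the pixel's ray), 0 where there is no reading), "K" (3x3 intrinsics, pixels), "T" (4x4, takes a point from camera to world coordinates); the wrist camera has in their place "mount" (4x4, takes a point from camera to tool coordinates, whose origin is the TCP and whose axes are the flange's). Camera axes: x right, y down, z forward; pixel columns grow to the right and rows downward; lengths in m; the calibration is good to about 2 mm. A picture is of the moment at which its call begins: read the wrist's pose just before it.
- close_job(): hands the job in; it is judged then, once.
The state is a dict: "time": time; "joint_positions": joint angles; "qd": joint speeds; "joint_torque": joint torques, N m; "position": TCP position; "tool_rot": TCP orientation; "ft_force": force on the tool from outside, world axes, zero at the start; "torque": the same for the moment, N m; "grip_width": opening from 0.0 (shut) to 1.0 (fully open); "grip_force": force on a finger pad.
Only numpy, scipy, OpenCV 4.12 (cv2) and the standard library are available. Lean on these libraries where they do the work, as an engineer would, in place of code of your own. Each camera call takes 0.05 s, during which the arm holds its last target. There are 200 camera calls.

## Working session

There is one attempt and no reset: what is moved stays moved. The work goes in short steps, Python scripts to look and compute and a shell command to move; the robot and the scene stay as the last step left them, time stands still between calls to the robot, and variables do not carry over. Pictures are saved under pics/ and viewed, at most 14 in all, crops included, and the job is handed in when it is done.

```bash
mkdir -p pics; ls; python3 - <<'E'
from bench import *
import cv2,numpy as np
s=get_state();print(s['position'],s['tool_rot'],s['grip_width'])
for n in('scene','side','wrist'):
    d=get_image(n);cv2.imwrite(f'pics/{n}0.png',d['frame'][...,::-1]);np.savez(f'{n}0.npz',**d)
    print(n,d['K'].tolist(),np.round(d.get('T',d.get('mount')),3).tolist())
a=[cv2.imread(f'pics/{n}0.png') for n in('scene','side')]
E
```

```text
pics
[ 6.49479044e-01 -5.11882660e-06  2.35457805e-01] [-2.22043223e+00 -2.22063115e+00  2.19700088e-03] 1.0028958687501253
scene [[372.36944563021234, 0.0, 252.38770120791483], [0.0, 372.36944563021234, 190.8169830592661], [0.0, 0.0, 1.0]] [[0.57, -0.485, 0.663, 0.003], [-0.821, -0.353, 0.448, -0.399], [0.017, -0.8, -0.6, 0.562], [0.0, 0.0, 0.0, 1.0]]
side [[436.1865855656905, 0.0, 253.93298873139886], [0.0, 436.1865855656905, 196.7781228017876], [0.0, 0.0, 1.0]] [[-0.991, -0.077, 0.112, 0.466], [-0.135, 0.651, -0.747, 0.753], [-0.016, -0.755, -0.655, 0.716], [0.0, 0.0, 0.0, 1.0]]
wrist [[344.1592300176711, 0.0, 255.57992155358252], [0.0, 344.1592300176711, 188.86431214840283], [0.0, 0.0, 1.0]] [[0.001, -0.965, -0.261, 0.071], [1.0, 0.001, 0.0, 0.001], [-0.0, -0.261, 0.965, -0.149], [0.0, 0.0, 0.0, 1.0]]
```

View pics/scene0.png

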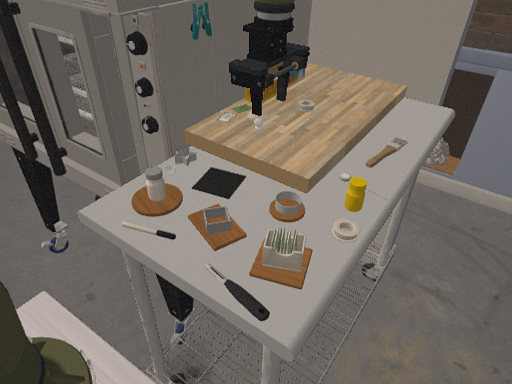

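View pics/wrist0.png

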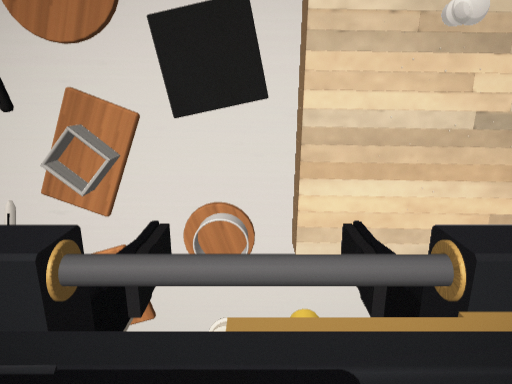

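View pics/side0.png

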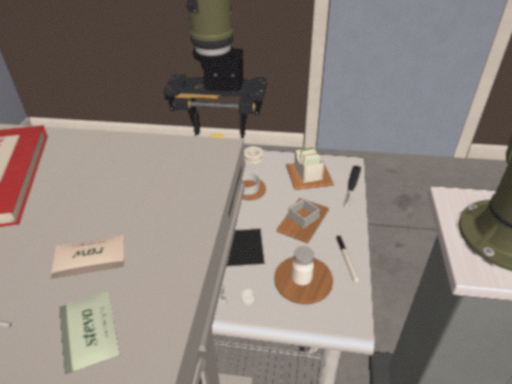

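Scene: jar on the large round board (157,190), ring on the small round one (288,207), square cutter on the oblong (217,222), caddy on the square board (283,255), mat empty (219,182), yellow decoy at (355,195). The wrist picture sees the mat, the oblong and the small round board whole. The side view confirms this.

```bash
cat > h.py <<'E'
from bench import *
import cv2,numpy as np
from scipy.spatial.transform import Rotation as R
def wristT(s,d):
    T=np.eye(4);T[:3,:3]=R.from_rotvec(s['tool_rot']).as_matrix();T[:3,3]=s['position'];return T@d['mount']
def cast(px,z,K,T):
    px=np.atleast_2d(px).astype(float)
    r=np.c_[px,np.ones(len(px))]@np.linalg.inv(K).T@T[:3,:3].T
    o=T[:3,3];return o+r*((z-o[2])/r[:,2])[:,None]
def shot(name):
    s=get_state();d=get_image('wrist');d['T']=wristT(s,d)
    cv2.imwrite(f'pics/{name}.png',d['frame'][...,::-1]);np.savez(f'{name}.npz',**d,pos=s['position'],rot=s['tool_rot']);return d
def mask(f,lo,hi):
    return cv2.inRange(cv2.cvtColor(f,cv2.COLOR_RGB2HSV),lo,hi)
def comps(m,z,K,T,amin=400):
    for c in cv2.findContours(m,cv2.RETR_EXTERNAL,cv2.CHAIN_APPROX_NONE)[0]:
        if cv2.contourArea(c)<amin: continue
        p=c[:,0];w=(cast(p,z,K,T)[:,:2]*1000).astype(np.float32)
        (cx,cy),r=cv2.minEnclosingCircle(w);b=cv2.minAreaRect(w)
        print('px',p.mean(0).round(),'box',cv2.boundingRect(c),'circ',np.round((cx,cy,r),1),'rect',np.round(b[0],1),np.round(b[1],1),round(b[2],1))
BROWN=((3,110,40),(14,255,200))
E
python3 - <<'E'
from h import *
s=get_state()
for n in('wrist','scene'):
    d=dict(np.load(n+'0.npz'))
    if n=='wrist': d['T']=wristT(s,d)
    m=mask(d['frame'],*BROWN); m=cv2.morphologyEx(m,cv2.MORPH_OPEN,np.ones((3,3)))
    print(n);comps(m,.01,d['K'],d['T'],250)
    m=mask(d['frame'],(0,0,0),(179,255,45));print('dark');comps(m,.004,d['K'],d['T'],400)
E
```

```text
wrist
px [221. 239.] box (198, 221, 48, 33) circ [610.2 -91.3  28.8] rect [610. -89.] [55.3 40.4] 0.1
px [219. 225.] box (184, 203, 70, 51) circ [607.  -87.6  41.6] rect [605.9 -77.1] [81.9 60.8] 3.3
px [ 81. 159.] box (59, 138, 45, 44) circ [457.3   2.6  24.5] rect [457.5   3. ] [34.1 39.9] 49.5
px [ 90. 154.] box (42, 88, 97, 128) circ [466.4   8.3  72.9] rect [466.6   8.4] [125.   80.2] 68.7
px [62. 15.] box (3, 0, 115, 43) circ [457.5 160.7  56.2] rect [457.5 142.4] [112.4  38.3] 0.1
dark
px [448. 277.] box (357, 226, 155, 91) circ [ 878.6 -149.6  102.9] rect [ 874.5 -137.9] [197.3 122.2] 0.1
px [362. 242.] box (342, 221, 52, 33) circ [784.9 -93.1  36. ] rect [784.5 -91.2] [62.5 41. ] 0.1
px [149. 242.] box (118, 221, 53, 33) circ [515.4 -93.7  36.5] rect [515.7 -91.8] [63.5 41. ] 0.1
px [189. 329.] box (0, 214, 512, 170) circ [ 649.7 -253.7  349. ] rect [ 649.5 -182.9] [690.8 241.7] 0.2
px [209.  56.] box (148, 0, 120, 118) circ [601.6 109.5  72.3] rect [601.4 109.5] [103.7 103.2] 11.9
scene
px [280. 268.] box (251, 248, 59, 39) circ [ 454.  -166.3   66.2] rect [ 453.4 -165.9] [102.7 102.6] 17.7
px [214. 231.] box (188, 211, 53, 37) circ [454.    9.8  68.9] rect [462.4   6.1] [127.6  79.2] 68.6
px [158. 200.] box (132, 185, 50, 31) circ [451.8 179.6  61.9] rect [450.  177.6] [111.1 115.4] 44.4
dark
px [247. 300.] box (225, 280, 44, 41) circ [ 345.1 -157.2   53.4] rect [ 346.  -157.4] [106.6  23.7] 77.9
px [174. 297.] box (156, 274, 37, 47) circ [270.5 -39.8  59.4] rect [269.6 -39.7] [110.6  46. ] 89.1
px [219. 183.] box (192, 168, 53, 31) circ [599.2 108.7  70.6] rect [599.5 108.3] [102.9 102.1] 11.9
px [ 26. 146.] box (0, 58, 59, 174) circ [510.8 906.7 679.6] rect [505.5 908.9] [1359.1   70.7] 67.8
px [272.  64.] box (229, 16, 81, 100) circ [1651.5  613.5  758.7] rect [1648.3  613.2] [1510.9  378.3] 30.6
px [31. 86.] box (0, 0, 67, 176) circ [ 916.6 1672.2 1322.3] rect [ 922.5 1669.4] [2643.6  122.8] 64.5
```

```bash
J='python3 -m jog'; python3 -m jog '[{"claw":87,"dx":-120,"dy":-140,"dz":0,"spin":0},{"claw":87,"dx":-120,"dy":-140,"dz":0,"spin":0},{"claw":87,"dx":-120,"dy":-140,"dz":0,"spin":0},{"claw":87,"dx":-120,"dy":-140,"dz":0,"spin":0},{"claw":87,"dx":-120,"dy":-140,"dz":0,"spin":0},{"claw":87,"dx":-120,"dy":-140,"dz":0,"spin":0},{"claw":87,"dx":-120,"dy":-140,"dz":0,"spin":0},{"claw":87,"dx":-120,"dy":-140,"dz":0,"spin":0}]'
python3 -c "
from h import *
d=shot('w1')
m=mask(d['frame'],*BROWN); comps(m,.01,d['K'],d['T'],250)"
python3 -m jog '[{"claw":87,"dx":270,"dy":0,"dz":0,"spin":0},{"claw":87,"dx":270,"dy":0,"dz":0,"spin":0},{"claw":87,"dx":270,"dy":0,"dz":0,"spin":0},{"claw":87,"dx":270,"dy":0,"dz":0,"spin":0},{"claw":87,"dx":270,"dy":0,"dz":0,"spin":0},{"claw":87,"dx":270,"dy":0,"dz":0,"spin":0},{"claw":87,"dx":270,"dy":0,"dz":0,"spin":0},{"claw":87,"dx":270,"dy":0,"dz":0,"spin":0},{"claw":87,"dx":270,"dy":0,"dz":0,"spin":0},{"claw":87,"dx":270,"dy":0,"dz":0,"spin":0}]'
python3 -c "
from h import *
d=shot('w2')
m=mask(d['frame'],*BROWN); comps(m,.01,d['K'],d['T'],250)
a=cv2.hconcat([cv2.imread('pics/w1.png'),cv2.imread('pics/w2.png')]);cv2.imwrite('pics/w12.png',cv2.resize(a,(800,300)))"
```

```text
time: 0.82
position: [0.5106, -0.119, 0.2366]
tool_rot: [2.22, 2.223, 0.001]
ft_force: [0.2, 0.8, 0.5]
grip_width: 1.0
grip_force: 0.0
px [206. 194.] box (152, 146, 113, 106) circ [ 458.8 -163.3   71.4] rect [ 458.8 -163.2] [102.7 102.6] 16.7
px [350. 135.] box (325, 109, 50, 52) circ [611.8 -88.4  28.9] rect [613.4 -88.5] [53.2 54.9] 0.1
px [335. 132.] box (305, 97, 72, 76) circ [605.4 -88.5  41.5] rect [599.4 -87.7] [82.2 70.6] 78.9
px [208.  38.] box (178, 5, 61, 66) circ [463.    8.   30.8] rect [463.   8.] [46.4 42.2] 49.5
px [217.  53.] box (156, 0, 111, 111) circ [464.3   4.1  69.1] rect [463.5   3.9] [115.3  79.2] 68.7
px [180.  15.] box (169, 0, 27, 37) circ [437.6  26.7  21.5] rect [433.5  30.2] [42.9 11.7] 49.5
time: 1.7
position: [0.5102, 0.1499, 0.2361]
tool_rot: [2.221, 2.222, -0.001]
ft_force: [-0.5, -0.3, -0.3]
grip_width: 0.999
grip_force: 0.0
px [217. 290.] box (198, 286, 39, 18) circ [463.9  -4.5  23.2] rect [464.  -15.5] [46.4 23.7] 0.1
px [208. 308.] box (172, 286, 74, 41) circ [452.7 -22.5  46.4] rect [452.2 -24.1] [53.3 78.9] 69.0
px [227. 242.] box (192, 221, 75, 33) circ [479.3  46.9  44.4] rect [479.3  60.6] [87.9 40.4] 0.1
px [204. 129.] box (150, 75, 110, 110) circ [455.7 183.3  59.3] rect [455.5 183.3] [117.8 116.5] 0.1
```

View pics/w12.png

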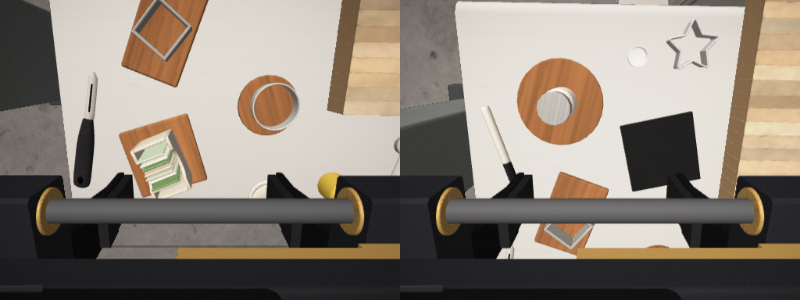

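w1/w2 show all boards, the caddy with sachets leaning along its long side, the ring, the cutter and the jar lid clearly. Next I locate the objects by their rim height in the depth images.

```bash
cat >> h.py <<'E'
def cloud(d):
    v,u=np.mgrid[:384,:512];Z=d['depth'];K=d['K']
    p=np.stack([(u-K[0,2])*Z/K[0,0],(v-K[1,2])*Z/K[1,1],Z],-1)@d['T'][:3,:3].T+d['T'][:3,3]
    p[Z==0]=np.nan;return p
def top(d,c,r,lo,hi,z=None):
    p=cloud(d);ok=(np.hypot(p[...,0]-c[0],p[...,1]-c[1])<r)&(p[...,2]>lo)&(p[...,2]<hi)
    v,u=np.nonzero(ok)
    q=p[ok]if z is None else cast(np.c_[u,v],z,d['K'],d['T'])
    w=(q[:,:2]*1000).astype(np.float32);(x,y),rr=cv2.minEnclosingCircle(w);b=cv2.minAreaRect(w)
    print(len(w),'zmed',np.round(np.median(p[ok][:,2])*1000,1),'circ',np.round((x,y,rr),1),'rect',np.round(b[0],1),np.round(b[1],1),round(b[2],1))
E
python3 - <<'E'
from h import *
s=get_state()
w0=dict(np.load('wrist0.npz'));w1=dict(np.load('w1.npz'));w2=dict(np.load('w2.npz'))
class S(dict):pass
w0['T']=w1['T'].copy();w0['T'][:3,3]+=np.array([.6495,0,.2355])-w1['pos']
print('jar');top(w2,(.455,.183),.06,.078,.095,.085)
print('ring');top(w1,(.61,-.088),.06,.027,.04,.033)
print('sq');[top(d,(.46,.005),.05,.033,.043,.038)for d in(w0,w1)]
print('caddy');top(w1,(.459,-.163),.065,.035,.095);top(w1,(.459,-.163),.065,.046,.057,.052);top(w1,(.459,-.163),.065,.060,.085,.071)
E
```

```text
jar
1522 zmed 85.4 circ [459.7 185.2  19.3] rect [459.2 185.4] [38.3 37.1] 44.4
ring
498 zmed 33.0 circ [610.4 -87.6  31.2] rect [610.5 -87.7] [61.1 61.3] 48.1
sq
886 zmed 37.5 circ [466.6   6.6  36.7] rect [467.    6.5] [54.3 52.9] 49.6
947 zmed 38.2 circ [465.2   5.1  36.1] rect [465.1   5.8] [51.8 52.5] 49.4
caddy
3888 zmed 62.4 circ [ 462.3 -164.9   45.6] rect [ 462.1 -164.8] [52.1 76. ] 22.3
778 zmed 51.4 circ [ 462.9 -163.7   45. ] rect [ 462.3 -163.8] [53.7 76.1] 21.6
2395 zmed 70.2 circ [ 463.8 -161.5   43.9] rect [ 463.6 -161.4] [50.5 74. ] 22.3
```

```bash
python3 -m jog '[{"claw":87,"dx":-237,"dy":100,"dz":80,"spin":0},{"claw":87,"dx":-237,"dy":100,"dz":80,"spin":0},{"claw":87,"dx":-237,"dy":100,"dz":80,"spin":0},{"claw":87,"dx":-237,"dy":100,"dz":80,"spin":0},{"claw":87,"dx":-237,"dy":100,"dz":80,"spin":0},{"claw":87,"dx":-237,"dy":100,"dz":80,"spin":0},{"claw":87,"dx":-237,"dy":100,"dz":80,"spin":0},{"claw":87,"dx":-237,"dy":100,"dz":80,"spin":0},{"claw":87,"dx":-237,"dy":100,"dz":170,"spin":0},{"claw":87,"dx":-237,"dy":100,"dz":170,"spin":0},{"claw":87,"dx":-237,"dy":100,"dz":170,"spin":0},{"claw":87,"dx":-237,"dy":100,"dz":170,"spin":0}]'
```

```text
time: 2.75
position: [0.607, -0.0869, 0.0636]
tool_rot: [-2.218, -2.217, 0.007]
ft_force: [-0.6, 0.2, 0.0]
grip_width: 1.002
grip_force: 0.0
```

```bash
python3 -m jog '[{"claw":87,"dx":0,"dy":2,"dz":20,"spin":0},{"claw":87,"dx":0,"dy":2,"dz":30,"spin":0},{"claw":87,"dx":0,"dy":2,"dz":36,"spin":0},{"claw":87,"dx":0,"dy":2,"dz":36,"spin":0},{"claw":55,"dx":0,"dy":2,"dz":36,"spin":0},{"claw":55,"dx":0,"dy":2,"dz":36,"spin":0},{"claw":55,"dx":0,"dy":2,"dz":36,"spin":0},{"claw":55,"dx":0,"dy":2,"dz":36,"spin":0},{"claw":55,"dx":0,"dy":2,"dz":36,"spin":0},{"claw":55,"dx":0,"dy":2,"dz":36,"spin":0},{"claw":55,"dx":0,"dy":2,"dz":36,"spin":0},{"claw":55,"dx":0,"dy":2,"dz":36,"spin":0},{"claw":55,"dx":0,"dy":2,"dz":36,"spin":0}]' 8
```

```text
time: 3.83
position: [0.6122, -0.0871, 0.031]
tool_rot: [2.221, 2.221, 0.0]
ft_force: [-1.9, -0.4, 3.7]
grip_width: 0.688
grip_force: 8.0
```

```bash
python3 -m jog '[{"claw":55,"dx":0,"dy":0,"dz":-20,"spin":0},{"claw":55,"dx":0,"dy":0,"dz":-60,"spin":0},{"claw":55,"dx":197,"dy":-10,"dz":-80,"spin":0},{"claw":55,"dx":197,"dy":-10,"dz":-80,"spin":0},{"claw":55,"dx":197,"dy":-10,"dz":-80,"spin":0},{"claw":55,"dx":197,"dy":-10,"dz":-80,"spin":0},{"claw":55,"dx":197,"dy":-10,"dz":-80,"spin":0},{"claw":55,"dx":197,"dy":-10,"dz":-80,"spin":0},{"claw":55,"dx":197,"dy":-10,"dz":-80,"spin":0},{"claw":55,"dx":197,"dy":-10,"dz":-40,"spin":0},{"claw":55,"dx":197,"dy":-10,"dz":-15,"spin":0},{"claw":55,"dx":197,"dy":-10,"dz":-15,"spin":0},{"claw":55,"dx":197,"dy":-10,"dz":-15,"spin":0}]'
```

```text
time: 4.92
position: [0.6008, 0.1078, 0.044]
tool_rot: [-2.223, -2.218, 0.006]
ft_force: [-0.2, -0.8, 0.6]
grip_width: 0.687
grip_force: 8.0
```

```bash
python3 -m jog '[{"claw":55,"dx":0,"dy":0,"dz":14,"spin":0},{"claw":55,"dx":0,"dy":0,"dz":20,"spin":0},{"claw":55,"dx":0,"dy":0,"dz":20,"spin":0},{"claw":87,"dx":0,"dy":0,"dz":20,"spin":0},{"claw":87,"dx":0,"dy":0,"dz":20,"spin":0},{"claw":87,"dx":0,"dy":0,"dz":20,"spin":0},{"claw":87,"dx":0,"dy":0,"dz":20,"spin":0},{"claw":87,"dx":0,"dy":0,"dz":-20,"spin":0},{"claw":87,"dx":0,"dy":0,"dz":-60,"spin":0},{"claw":87,"dx":0,"dy":0,"dz":-100,"spin":0},{"claw":87,"dx":77,"dy":-141,"dz":-118,"spin":0},{"claw":87,"dx":77,"dy":-141,"dz":-118,"spin":0},{"claw":87,"dx":77,"dy":-141,"dz":-118,"spin":0},{"claw":87,"dx":77,"dy":-141,"dz":-118,"spin":0},{"claw":87,"dx":77,"dy":-141,"dz":-118,"spin":0},{"claw":87,"dx":77,"dy":-141,"dz":-118,"spin":0},{"claw":87,"dx":77,"dy":-141,"dz":-118,"spin":0},{"claw":87,"dx":77,"dy":-141,"dz":-118,"spin":0}]'
```

```text
time: 6.42
position: [0.4622, 0.186, 0.1637]
tool_rot: [2.223, 2.219, 0.001]
ft_force: [0.0, 0.9, -0.9]
grip_width: 0.996
grip_force: 0.0
```

```bash
python3 -m jog '[{"claw":87,"dx":0,"dy":-1,"dz":40,"spin":0},{"claw":87,"dx":0,"dy":-1,"dz":75,"spin":0},{"claw":87,"dx":0,"dy":-1,"dz":105,"spin":0},{"claw":87,"dx":0,"dy":-1,"dz":126,"spin":0},{"claw":87,"dx":0,"dy":-1,"dz":126,"spin":0},{"claw":36,"dx":0,"dy":-1,"dz":126,"spin":0},{"claw":36,"dx":0,"dy":-1,"dz":126,"spin":0},{"claw":36,"dx":0,"dy":-1,"dz":126,"spin":0},{"claw":36,"dx":0,"dy":-1,"dz":126,"spin":0},{"claw":36,"dx":0,"dy":-1,"dz":126,"spin":0},{"claw":36,"dx":0,"dy":-1,"dz":126,"spin":0},{"claw":36,"dx":0,"dy":-1,"dz":126,"spin":0},{"claw":36,"dx":0,"dy":-1,"dz":126,"spin":0},{"claw":36,"dx":0,"dy":-1,"dz":126,"spin":0},{"claw":36,"dx":0,"dy":-1,"dz":126,"spin":0}]' 20
```

```text
time: 7.67
position: [0.4599, 0.187, 0.0378]
tool_rot: [-2.221, -2.221, 0.0]
ft_force: [-1.1, -0.8, 3.8]
grip_width: 0.476
grip_force: 19.9
```

```bash
python3 -m jog '[{"claw":36,"dx":0,"dy":0,"dz":-30,"spin":0},{"claw":36,"dx":0,"dy":0,"dz":-70,"spin":0},{"claw":36,"dx":0,"dy":0,"dz":-110,"spin":0},{"claw":36,"dx":-274,"dy":146,"dz":-110,"spin":0},{"claw":36,"dx":-274,"dy":146,"dz":-110,"spin":0},{"claw":36,"dx":-274,"dy":146,"dz":-110,"spin":0},{"claw":36,"dx":-274,"dy":146,"dz":-110,"spin":0},{"claw":36,"dx":-274,"dy":146,"dz":-110,"spin":0},{"claw":36,"dx":-274,"dy":146,"dz":-110,"spin":0},{"claw":36,"dx":-274,"dy":146,"dz":-110,"spin":0},{"claw":36,"dx":-274,"dy":146,"dz":-110,"spin":0},{"claw":36,"dx":-274,"dy":146,"dz":-80,"spin":0},{"claw":36,"dx":-274,"dy":146,"dz":-45,"spin":0},{"claw":36,"dx":-274,"dy":146,"dz":-20,"spin":0},{"claw":36,"dx":-274,"dy":146,"dz":-20,"spin":0},{"claw":36,"dx":-274,"dy":146,"dz":-20,"spin":0}]'; python3 -c "
from h import *
print(get_state()['position'])
for i in range(3): get_image('side');print(get_state()['position'])"
```

```text
time: 9.0
position: [0.6046, -0.0868, 0.056]
tool_rot: [-2.219, -2.219, 0.004]
ft_force: [-0.5, 0.1, -0.2]
grip_width: 0.476
grip_force: 19.9
[ 0.60463658 -0.0868363   0.0559987 ]
[ 0.6063824  -0.08701431  0.05807493]
[ 0.60741517 -0.08704896  0.05933263]
[ 0.60783423 -0.0871234   0.05995352]
```

```bash
python3 -m jog '[{"claw":36,"dx":-1,"dy":-1,"dz":12,"spin":0},{"claw":36,"dx":-1,"dy":-1,"dz":19,"spin":0},{"claw":36,"dx":-1,"dy":-1,"dz":20,"spin":0},{"claw":36,"dx":-1,"dy":-1,"dz":20,"spin":0},{"claw":70,"dx":-1,"dy":-1,"dz":20,"spin":0},{"claw":70,"dx":-1,"dy":-1,"dz":20,"spin":0},{"claw":70,"dx":-1,"dy":-1,"dz":20,"spin":0},{"claw":70,"dx":-1,"dy":-1,"dz":20,"spin":0},{"claw":70,"dx":-1,"dy":-1,"dz":-20,"spin":0},{"claw":70,"dx":-1,"dy":-1,"dz":-60,"spin":0},{"claw":70,"dx":-1,"dy":-1,"dz":-100,"spin":0},{"claw":87,"dx":160,"dy":-57,"dz":-120,"spin":0},{"claw":87,"dx":160,"dy":-57,"dz":-120,"spin":0},{"claw":87,"dx":160,"dy":-57,"dz":-120,"spin":0},{"claw":87,"dx":160,"dy":-57,"dz":-140,"spin":0},{"claw":87,"dx":160,"dy":-57,"dz":-140,"spin":0},{"claw":87,"dx":160,"dy":-57,"dz":-140,"spin":0},{"claw":87,"dx":160,"dy":-57,"dz":-140,"spin":0}]'; python3 - <<'E'
from h import *
d=shot('w3')
top(d,(.601,.109),.06,.018,.034,.027)
top(d,(.455,.183),.06,.02,.034,.027) if 0 else None
m=mask(d['frame'],*BROWN); comps(m,.01,d['K'],d['T'],2000)
print(d['T'][:3,3],get_state()['position'])
E
```

```text
time: 10.65
position: [0.5493, 0.0727, 0.198]
tool_rot: [2.219, 2.221, 0.001]
ft_force: [-0.5, -0.4, 0.5]
grip_width: 0.997
grip_force: 0.0
631 zmed 27.0 circ [602.7 108.7  31. ] rect [602.6 108.6] [61.2 61.3] 47.3
px [192. 206.] box (130, 162, 100, 92) circ [470.5  23.2  60.9] rect [471.   23.5] [95.4 78.9] 68.8
px [153.  51.] box (87, 0, 132, 118) circ [456.  182.8  59.7] rect [456.  174.4] [119.2 101.1] 0.2
[0.54958222 0.14409283 0.3465943 ] [0.54927636 0.07116825 0.19721536]
```

View pics/w3.png

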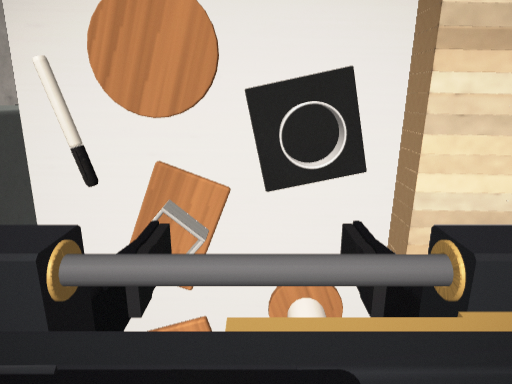

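Ring stands on the mat (px 313,134), the large board is empty, and the jar is on the small board (px 306,310).

```bash
python3 -m jog '[{"claw":87,"dx":37,"dy":53,"dz":40,"spin":0},{"claw":87,"dx":37,"dy":53,"dz":80,"spin":0},{"claw":87,"dx":37,"dy":53,"dz":120,"spin":0},{"claw":87,"dx":37,"dy":53,"dz":140,"spin":0},{"claw":87,"dx":37,"dy":53,"dz":140,"spin":0},{"claw":87,"dx":37,"dy":53,"dz":160,"spin":0},{"claw":87,"dx":37,"dy":53,"dz":173,"spin":0},{"claw":87,"dx":37,"dy":53,"dz":175,"spin":0},{"claw":87,"dx":37,"dy":53,"dz":175,"spin":0},{"claw":55,"dx":37,"dy":53,"dz":175,"spin":0},{"claw":55,"dx":37,"dy":53,"dz":175,"spin":0},{"claw":55,"dx":37,"dy":53,"dz":175,"spin":0},{"claw":55,"dx":37,"dy":53,"dz":175,"spin":0},{"claw":55,"dx":37,"dy":53,"dz":175,"spin":0},{"claw":55,"dx":37,"dy":53,"dz":175,"spin":0},{"claw":55,"dx":37,"dy":53,"dz":175,"spin":0},{"claw":55,"dx":37,"dy":53,"dz":175,"spin":0}]' 8;  python3 -c "
from h import *
for i in range(2): get_image('side');print(get_state()['position'])"
```

```text
time: 12.12
position: [0.6023, 0.1101, 0.0231]
tool_rot: [2.221, 2.221, 0.001]
ft_force: [-1.0, -0.1, 3.8]
grip_width: 0.688
grip_force: 8.0
[0.60230938 0.11006967 0.02312345]
[0.6023362  0.1100581  0.02315402]
```

```bash
python3 -m jog '[{"claw":55,"dx":0,"dy":0,"dz":-20,"spin":0},{"claw":55,"dx":0,"dy":0,"dz":-60,"spin":0},{"claw":55,"dx":74,"dy":-147,"dz":-60,"spin":0},{"claw":55,"dx":74,"dy":-147,"dz":-60,"spin":0},{"claw":55,"dx":74,"dy":-147,"dz":-60,"spin":0},{"claw":55,"dx":74,"dy":-147,"dz":-60,"spin":0},{"claw":55,"dx":74,"dy":-147,"dz":-60,"spin":0},{"claw":55,"dx":74,"dy":-147,"dz":-60,"spin":0},{"claw":55,"dx":74,"dy":-147,"dz":-40,"spin":0},{"claw":55,"dx":74,"dy":-147,"dz":-20,"spin":0},{"claw":55,"dx":74,"dy":-147,"dz":-20,"spin":0},{"claw":55,"dx":74,"dy":-147,"dz":-20,"spin":0},{"claw":55,"dx":74,"dy":-147,"dz":-20,"spin":0}]';  python3 -c "
from h import *
for i in range(2): get_image('side');print(get_state()['position'])"
```

```text
time: 13.3
position: [0.4561, 0.1837, 0.0431]
tool_rot: [2.222, 2.22, 0.001]
ft_force: [-0.6, 0.4, -0.1]
grip_width: 0.689
grip_force: 8.0
[0.45631934 0.18396324 0.04349092]
[0.45627638 0.18408028 0.0436061 ]
```

```bash
python3 -m jog '[{"claw":55,"dx":0,"dy":0,"dz":8,"spin":0},{"claw":55,"dx":0,"dy":0,"dz":13.5,"spin":0},{"claw":55,"dx":0,"dy":0,"dz":13.5,"spin":0},{"claw":87,"dx":0,"dy":0,"dz":13.5,"spin":0},{"claw":87,"dx":0,"dy":0,"dz":13.5,"spin":0},{"claw":87,"dx":0,"dy":0,"dz":13.5,"spin":0},{"claw":87,"dx":0,"dy":0,"dz":13.5,"spin":0},{"claw":87,"dx":0,"dy":0,"dz":-20,"spin":0},{"claw":87,"dx":0,"dy":0,"dz":-50,"spin":0},{"claw":87,"dx":-178,"dy":10,"dz":-60,"spin":40.5},{"claw":87,"dx":-178,"dy":10,"dz":-60,"spin":40.5},{"claw":87,"dx":-178,"dy":10,"dz":-60,"spin":40.5},{"claw":87,"dx":-178,"dy":10,"dz":-60,"spin":40.5},{"claw":87,"dx":-178,"dy":10,"dz":-60,"spin":40.5},{"claw":87,"dx":-178,"dy":10,"dz":-60,"spin":40.5},{"claw":87,"dx":-178,"dy":10,"dz":-60,"spin":40.5},{"claw":87,"dx":-178,"dy":10,"dz":-60,"spin":40.5},{"claw":87,"dx":-178,"dy":10,"dz":-40,"spin":40.5},{"claw":87,"dx":-178,"dy":10,"dz":-40,"spin":40.5},{"claw":87,"dx":-178,"dy":10,"dz":-40,"spin":40.5}]';  python3 -c "
from h import *
for i in range(2): get_image('side');s=get_state();print(s['position'],R.from_rotvec(s['tool_rot']).as_matrix()[:,1])"
```

```text
time: 15.07
position: [0.4639, 0.0068, 0.0818]
tool_rot: [-2.85, -1.319, 0.004]
ft_force: [0.5, -0.4, 0.6]
grip_width: 0.998
grip_force: 0.0
[0.46463929 0.00670047 0.08250503] [ 0.76213337 -0.64741953 -0.00082054]
[0.46514871 0.00657927 0.08295896] [ 7.61768817e-01 -6.47848954e-01  5.29675092e-05]
```

```bash
python3 -m jog '[{"claw":87,"dx":0,"dy":0,"dz":30,"spin":0},{"claw":87,"dx":0,"dy":0,"dz":50,"spin":0},{"claw":87,"dx":0,"dy":0,"dz":56,"spin":0},{"claw":87,"dx":0,"dy":0,"dz":56,"spin":0},{"claw":46,"dx":0,"dy":0,"dz":56,"spin":0},{"claw":46,"dx":0,"dy":0,"dz":56,"spin":0},{"claw":46,"dx":0,"dy":0,"dz":56,"spin":0},{"claw":46,"dx":0,"dy":0,"dz":56,"spin":0},{"claw":46,"dx":0,"dy":0,"dz":56,"spin":0},{"claw":46,"dx":0,"dy":0,"dz":56,"spin":0},{"claw":46,"dx":0,"dy":0,"dz":56,"spin":0},{"claw":46,"dx":0,"dy":0,"dz":56,"spin":0},{"claw":46,"dx":0,"dy":0,"dz":56,"spin":0},{"claw":46,"dx":0,"dy":0,"dz":56,"spin":0}]' 12;  python3 -c "
from h import *
for i in range(2): get_image('side');s=get_state();print(s['position'],R.from_rotvec(s['tool_rot']).as_matrix()[:,1])
M=R.from_rotvec(s['tool_rot']).as_matrix()
print((np.array([.601,.1095,.1])-s['position'])@M)"
```

```text
time: 16.33
position: [0.4652, 0.006, 0.0269]
tool_rot: [2.853, 1.315, 0.0]
ft_force: [-1.0, -0.2, 4.1]
grip_width: 0.603
grip_force: 12.0
[0.46520608 0.00595406 0.02687045] [ 7.60389036e-01 -6.49467802e-01  2.95413847e-04]
[0.46518562 0.00595108 0.02683755] [ 7.60406280e-01 -6.49447635e-01  2.42795154e-04]
[ 0.16695532  0.03604227 -0.07312691]
```

```bash
python3 -m jog '[{"claw":46,"dx":0,"dy":0,"dz":-20,"spin":0},{"claw":46,"dx":0,"dy":0,"dz":-50,"spin":0},{"claw":46,"dx":167,"dy":36,"dz":-50,"spin":0},{"claw":46,"dx":167,"dy":36,"dz":-50,"spin":0},{"claw":46,"dx":167,"dy":36,"dz":-50,"spin":0},{"claw":46,"dx":167,"dy":36,"dz":-50,"spin":0},{"claw":46,"dx":167,"dy":36,"dz":-50,"spin":0},{"claw":46,"dx":167,"dy":36,"dz":-50,"spin":0},{"claw":46,"dx":167,"dy":36,"dz":-15,"spin":0},{"claw":46,"dx":167,"dy":36,"dz":0,"spin":0},{"claw":46,"dx":167,"dy":36,"dz":5.5,"spin":0},{"claw":46,"dx":167,"dy":36,"dz":5.5,"spin":0},{"claw":46,"dx":167,"dy":36,"dz":5.5,"spin":0},{"claw":87,"dx":167,"dy":36,"dz":5.5,"spin":0},{"claw":87,"dx":167,"dy":36,"dz":5.5,"spin":0},{"claw":87,"dx":167,"dy":36,"dz":5.5,"spin":0},{"claw":87,"dx":167,"dy":36,"dz":5.5,"spin":0},{"claw":87,"dx":167,"dy":36,"dz":-30,"spin":0},{"claw":87,"dx":167,"dy":36,"dz":-70,"spin":0},{"claw":87,"dx":167,"dy":36,"dz":-110,"spin":0}]';  python3 -c "
from h import *
for i in range(2): get_image('side');s=get_state();print(s['position'])
M=R.from_rotvec(s['tool_rot']).as_matrix()
print((np.array([.4622,-.1643,.15])-s['position'])@M)"
```

```text
time: 18.1
position: [0.5999, 0.1094, 0.1371]
tool_rot: [-2.852, -1.315, 0.004]
ft_force: [1.0, -0.8, 0.6]
grip_width: 0.978
grip_force: 0.0
[0.6053839  0.11062488 0.14745093]
[0.60582432 0.11067655 0.1449488 ]
[-0.3022886   0.06946273 -0.00788   ]
```

```bash
python3 -m jog '[{"claw":87,"dx":-298.5,"dy":72,"dz":-20,"spin":-62.8},{"claw":87,"dx":-298.5,"dy":72,"dz":-20,"spin":-62.8},{"claw":87,"dx":-298.5,"dy":72,"dz":-20,"spin":-62.8},{"claw":87,"dx":-298.5,"dy":72,"dz":-20,"spin":-62.8},{"claw":87,"dx":-298.5,"dy":72,"dz":-20,"spin":-62.8},{"claw":87,"dx":-298.5,"dy":72,"dz":-20,"spin":-62.8},{"claw":87,"dx":-298.5,"dy":72,"dz":-20,"spin":-62.8},{"claw":87,"dx":-298.5,"dy":72,"dz":-20,"spin":-62.8},{"claw":87,"dx":-298.5,"dy":72,"dz":-20,"spin":-62.8},{"claw":87,"dx":-298.5,"dy":72,"dz":-20,"spin":-62.8},{"claw":87,"dx":-298.5,"dy":72,"dz":-20,"spin":-62.8},{"claw":87,"dx":-298.5,"dy":72,"dz":-20,"spin":-62.8}]';  python3 -c "
from h import *
for i in range(4): get_image('side');s=get_state()
print(s['position'])
M=R.from_rotvec(s['tool_rot']).as_matrix()
print(M[:,1],(np.array([.4622,-.1643,.035])-s['position'])@M)"
```

```text
time: 19.2
position: [0.4617, -0.164, 0.1565]
tool_rot: [1.752, 2.608, 0.0]
ft_force: [-0.6, 0.4, 0.7]
grip_width: 0.999
grip_force: 0.0
[ 0.46193983 -0.16364486  0.15646446]
[ 9.25009384e-01  3.79944254e-01 -6.63400615e-05] [-7.04371365e-04 -1.96350607e-07  1.21464465e-01]
```

```bash
python3 -m jog '[{"claw":87,"dx":0,"dy":0,"dz":40,"spin":0},{"claw":87,"dx":0,"dy":0,"dz":75,"spin":0},{"claw":87,"dx":0,"dy":0,"dz":105,"spin":0},{"claw":87,"dx":0,"dy":0,"dz":122,"spin":0},{"claw":87,"dx":0,"dy":0,"dz":122,"spin":0},{"claw":46,"dx":0,"dy":0,"dz":122,"spin":0},{"claw":46,"dx":0,"dy":0,"dz":122,"spin":0},{"claw":46,"dx":0,"dy":0,"dz":122,"spin":0},{"claw":46,"dx":0,"dy":0,"dz":122,"spin":0},{"claw":46,"dx":0,"dy":0,"dz":122,"spin":0},{"claw":46,"dx":0,"dy":0,"dz":122,"spin":0},{"claw":46,"dx":0,"dy":0,"dz":122,"spin":0},{"claw":46,"dx":0,"dy":0,"dz":122,"spin":0},{"claw":46,"dx":0,"dy":0,"dz":122,"spin":0},{"claw":46,"dx":0,"dy":0,"dz":122,"spin":0}]' 20;  python3 -c "
from h import *
for i in range(3): get_image('side');s=get_state()
M=R.from_rotvec(s['tool_rot']).as_matrix()
print(s['position'],M[:,1],(np.array([.4666,.0084,.1])-s['position'])@M)"
```

```text
time: 20.65
position: [0.4619, -0.1644, 0.0352]
tool_rot: [1.75, 2.609, -0.0]
ft_force: [-1.9, -1.2, 6.2]
grip_width: 0.591
grip_force: 20.0
[ 0.46189864 -0.1644433   0.03517312] [9.25286327e-01 3.79269254e-01 2.15664171e-04] [ 0.15812052  0.06991823 -0.06487508]
```

```bash
python3 -m jog '[{"claw":46,"dx":0,"dy":0,"dz":-20,"spin":0},{"claw":46,"dx":0,"dy":0,"dz":-60,"spin":0},{"claw":46,"dx":158,"dy":70,"dz":-60,"spin":43.6},{"claw":46,"dx":158,"dy":70,"dz":-60,"spin":43.6},{"claw":46,"dx":158,"dy":70,"dz":-60,"spin":43.6},{"claw":46,"dx":158,"dy":70,"dz":-60,"spin":43.6},{"claw":46,"dx":158,"dy":70,"dz":-60,"spin":43.6},{"claw":46,"dx":158,"dy":70,"dz":-60,"spin":43.6},{"claw":46,"dx":158,"dy":70,"dz":-60,"spin":43.6},{"claw":46,"dx":158,"dy":70,"dz":-60,"spin":43.6},{"claw":46,"dx":158,"dy":70,"dz":-60,"spin":43.6},{"claw":46,"dx":158,"dy":70,"dz":-30,"spin":43.6},{"claw":46,"dx":158,"dy":70,"dz":-15,"spin":43.6},{"claw":46,"dx":158,"dy":70,"dz":-15,"spin":43.6}]';  python3 -c "
from h import *
for i in range(4): get_image('side');s=get_state()
M=R.from_rotvec(s['tool_rot']).as_matrix()
print(s['position'],M[:,1],(np.array([.4666,.0084,.035])-s['position'])@M)"
```

```text
time: 21.97
position: [0.4634, 0.0078, 0.0463]
tool_rot: [-2.59, -1.772, 0.009]
ft_force: [-0.9, -0.4, -2.0]
grip_width: 0.595
grip_force: 20.0
[0.46754613 0.00837552 0.05062074] [ 0.93176946 -0.36304621  0.00176472] [-0.00033308 -0.00091803  0.01561889]
```

```bash
python3 -m jog '[{"claw":46,"dx":0,"dy":0,"dz":10,"spin":0},{"claw":46,"dx":0,"dy":0,"dz":15,"spin":0},{"claw":46,"dx":0,"dy":0,"dz":15,"spin":0},{"claw":87,"dx":0,"dy":0,"dz":15,"spin":0},{"claw":87,"dx":0,"dy":0,"dz":15,"spin":0},{"claw":87,"dx":0,"dy":0,"dz":15,"spin":0},{"claw":87,"dx":0,"dy":0,"dz":15,"spin":0},{"claw":87,"dx":0,"dy":0,"dz":15,"spin":0},{"claw":87,"dx":0,"dy":0,"dz":-25,"spin":0},{"claw":87,"dx":0,"dy":0,"dz":-65,"spin":0},{"claw":87,"dx":0,"dy":0,"dz":-105,"spin":0},{"claw":87,"dx":88,"dy":55,"dz":-145,"spin":-21.3},{"claw":87,"dx":88,"dy":55,"dz":-145,"spin":-21.3},{"claw":87,"dx":88,"dy":55,"dz":-145,"spin":-21.3},{"claw":87,"dx":88,"dy":55,"dz":-145,"spin":-21.3},{"claw":87,"dx":88,"dy":55,"dz":-145,"spin":-21.3},{"claw":87,"dx":88,"dy":55,"dz":-145,"spin":-21.3},{"claw":87,"dx":88,"dy":55,"dz":-145,"spin":-21.3}]';  python3 -c "
from h import *
for i in range(3): get_image('side')
d=shot('w4');s=get_state()
top(d,(.601,.109),.06,.024,.038,.032);top(d,(.455,.183),.05,.027,.04,.033);top(d,(.4666,.0084),.06,.035,.1)
M=R.from_rotvec(s['tool_rot']).as_matrix()
print(s['position'],M[:,1],(np.array([.601,.1095,.035])-s['position'])@M)"
```

```text
time: 23.67
position: [0.5485, 0.0693, 0.1936]
tool_rot: [-2.223, -2.218, 0.003]
ft_force: [0.1, 0.3, -0.4]
grip_width: 1.002
grip_force: 0.0
1019 zmed 32.1 circ [600.  108.5  35.8] rect [600.  108.6] [51.8 52.5] 49.5
809 zmed 32.9 circ [455.5 182.2  31. ] rect [455.7 182.1] [61.8 61.1] 83.5
2243 zmed 59.1 circ [468.1   8.5  45.3] rect [467.5   8.6] [76.9 52.1] 68.8
[0.54914739 0.06983582 0.19429475] [ 9.99998982e-01 -1.32345346e-03 -5.33739021e-04] [0.03979244 0.05188508 0.15925218]
```

View pics/w4.png

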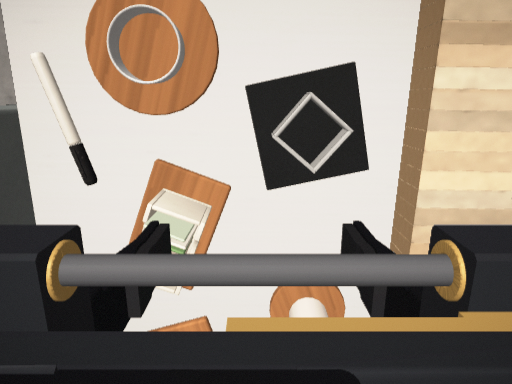

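Ring centred on the large board (px 146,44), caddy along the oblong board, cutter on the mat (px 312,132).

```bash
python3 -m jog '[{"claw":87,"dx":38.7,"dy":51,"dz":40,"spin":40.5},{"claw":87,"dx":38.7,"dy":51,"dz":80,"spin":40.5},{"claw":87,"dx":38.7,"dy":51,"dz":100,"spin":40.5},{"claw":87,"dx":38.7,"dy":51,"dz":110,"spin":40.5},{"claw":87,"dx":38.7,"dy":51,"dz":110,"spin":40.5},{"claw":87,"dx":38.7,"dy":51,"dz":110,"spin":40.5},{"claw":87,"dx":38.7,"dy":51,"dz":140,"spin":40.5},{"claw":87,"dx":38.7,"dy":51,"dz":165,"spin":40.5},{"claw":87,"dx":38.7,"dy":51,"dz":172,"spin":40.5},{"claw":87,"dx":38.7,"dy":51,"dz":172,"spin":40.5},{"claw":46,"dx":38.7,"dy":51,"dz":172,"spin":40.5},{"claw":46,"dx":38.7,"dy":51,"dz":172,"spin":40.5},{"claw":46,"dx":38.7,"dy":51,"dz":172,"spin":40.5},{"claw":46,"dx":38.7,"dy":51,"dz":172,"spin":40.5},{"claw":46,"dx":38.7,"dy":51,"dz":172,"spin":40.5},{"claw":46,"dx":38.7,"dy":51,"dz":172,"spin":40.5},{"claw":46,"dx":38.7,"dy":51,"dz":172,"spin":40.5},{"claw":46,"dx":38.7,"dy":51,"dz":172,"spin":40.5},{"claw":46,"dx":38.7,"dy":51,"dz":172,"spin":40.5}]' 12;  python3 -c "
from h import *
for i in range(3): get_image('side');s=get_state()
M=R.from_rotvec(s['tool_rot']).as_matrix()
print(s['position'],M[:,1],(np.array([.4588,-.1632,.1])-s['position'])@M)"
```

```text
time: 25.45
position: [0.601, 0.1093, 0.023]
tool_rot: [2.853, 1.315, 0.001]
ft_force: [0.2, 0.3, 2.0]
grip_width: 0.599
grip_force: 12.0
[0.60099069 0.10931893 0.02293907] [ 7.60425869e-01 -6.49424636e-01  3.74207101e-04] [-0.29954583  0.06888386 -0.0771392 ]
```

```bash
python3 -m jog '[{"claw":46,"dx":0,"dy":0,"dz":-20,"spin":0},{"claw":46,"dx":0,"dy":0,"dz":-60,"spin":0},{"claw":46,"dx":0,"dy":0,"dz":-100,"spin":0},{"claw":46,"dx":-299,"dy":69,"dz":-110,"spin":32.8},{"claw":46,"dx":-299,"dy":69,"dz":-110,"spin":32.8},{"claw":46,"dx":-299,"dy":69,"dz":-110,"spin":32.8},{"claw":46,"dx":-299,"dy":69,"dz":-110,"spin":32.8},{"claw":46,"dx":-299,"dy":69,"dz":-110,"spin":32.8},{"claw":46,"dx":-299,"dy":69,"dz":-110,"spin":32.8},{"claw":46,"dx":-299,"dy":69,"dz":-110,"spin":32.8},{"claw":46,"dx":-299,"dy":69,"dz":-110,"spin":32.8},{"claw":46,"dx":-299,"dy":69,"dz":-110,"spin":32.8},{"claw":46,"dx":-299,"dy":69,"dz":-110,"spin":32.8},{"claw":46,"dx":-299,"dy":69,"dz":-80,"spin":32.8},{"claw":46,"dx":-299,"dy":69,"dz":-45,"spin":32.8},{"claw":46,"dx":-299,"dy":69,"dz":-20,"spin":32.8},{"claw":46,"dx":-299,"dy":69,"dz":-20,"spin":32.8},{"claw":46,"dx":-299,"dy":69,"dz":-20,"spin":32.8}]';  python3 -c "
from h import *
for i in range(4): get_image('side');s=get_state()
M=R.from_rotvec(s['tool_rot']).as_matrix()
print(s['position'],M[:,1],(np.array([.4588,-.1632,.029])-s['position'])@M)"
```

```text
time: 27.1
position: [0.4586, -0.161, 0.0415]
tool_rot: [-3.106, -0.46, 0.005]
ft_force: [0.6, -0.5, 0.6]
grip_width: 0.596
grip_force: 12.0
[ 0.46098254 -0.16284992  0.0445192 ] [ 0.28820431 -0.95756732  0.00176229] [-0.00224326 -0.00032114  0.01551116]
```

```bash
python3 -m jog '[{"claw":46,"dx":-1.5,"dy":0,"dz":8,"spin":0},{"claw":46,"dx":-1.5,"dy":0,"dz":13.5,"spin":0},{"claw":46,"dx":-1.5,"dy":0,"dz":14,"spin":0},{"claw":87,"dx":-1.5,"dy":0,"dz":14,"spin":0},{"claw":87,"dx":-1.5,"dy":0,"dz":14,"spin":0},{"claw":87,"dx":-1.5,"dy":0,"dz":14,"spin":0},{"claw":87,"dx":-1.5,"dy":0,"dz":14,"spin":0},{"claw":87,"dx":-1.5,"dy":0,"dz":14,"spin":0},{"claw":87,"dx":-1.5,"dy":0,"dz":-26,"spin":0},{"claw":87,"dx":-1.5,"dy":0,"dz":-66,"spin":0},{"claw":87,"dx":-1.5,"dy":0,"dz":-105,"spin":0}]'
python3 -m jog '[{"claw":87,"dx":62,"dy":-27,"dz":-90,"spin":-73.3},{"claw":87,"dx":62,"dy":-27,"dz":-90,"spin":-73.3},{"claw":87,"dx":62,"dy":-27,"dz":-90,"spin":-73.3},{"claw":87,"dx":62,"dy":-27,"dz":-90,"spin":-73.3},{"claw":87,"dx":62,"dy":-27,"dz":-90,"spin":-73.3},{"claw":87,"dx":62,"dy":-27,"dz":-90,"spin":-73.3},{"claw":87,"dx":62,"dy":-27,"dz":-90,"spin":-73.3},{"claw":87,"dx":62,"dy":-27,"dz":-90,"spin":-73.3},{"claw":87,"dx":62,"dy":-27,"dz":-90,"spin":-73.3},{"claw":87,"dx":62,"dy":-27,"dz":-90,"spin":-73.3},{"claw":87,"dx":62,"dy":-27,"dz":-90,"spin":-73.3},{"claw":87,"dx":62,"dy":-27,"dz":-90,"spin":-73.3},{"claw":87,"dx":62,"dy":-27,"dz":-90,"spin":-73.3}]'
python3 -c "
from h import *
for i in range(3): get_image('side')
d=shot('w5')
top(d,(.459,-.163),.05,.032,.043,.038);top(d,(.6065,-.088),.05,.078,.1,.085);top(d,(.4666,.0084),.06,.035,.1)
m=mask(d['frame'],*BROWN); comps(m,.01,d['K'],d['T'],1000)"
```

```text
time: 28.22
position: [0.4568, -0.1632, 0.1486]
tool_rot: [-3.108, -0.456, 0.003]
ft_force: [1.1, 0.1, -0.6]
grip_width: 0.986
grip_force: 0.0
time: 29.3
position: [0.5091, -0.1196, 0.2375]
tool_rot: [-2.223, -2.22, 0.0]
ft_force: [-0.5, -0.6, 0.2]
grip_width: 1.003
grip_force: 0.0
738 zmed 38.0 circ [ 457.3 -162.8   36.4] rect [ 457.3 -162.8] [52.7 53.1] 16.7
1514 zmed 85.4 circ [604.6 -89.2  19.8] rect [604.7 -89.4] [38.7 36.8] 0.0
3807 zmed 62.6 circ [467.5   7.8  45.4] rect [467.    7.9] [75.4 52.2] 68.8
px [211. 196.] box (154, 145, 112, 106) circ [ 458.7 -163.4   71. ] rect [ 458.8 -163.3] [102.7 102.6] 16.7
px [341. 131.] box (306, 96, 77, 76) circ [605.4 -88.4  41.6] rect [602.3 -86.9] [82.2 75.8] 62.0
px [209.  53.] box (157, 0, 110, 111) circ [463.5   3.8  68.6] rect [463.2   3.5] [114.3  79.2] 68.8
```

View pics/w5.png

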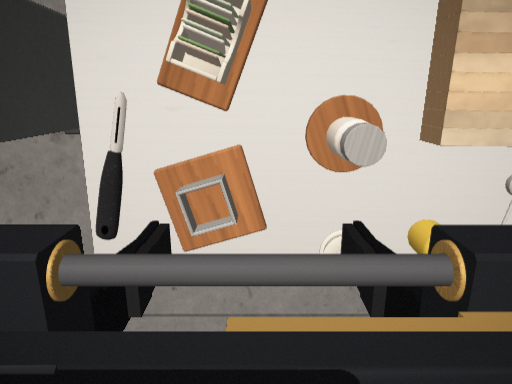

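All four are on their boards, centred to within about 2 mm and aligned: cutter at px (207,205), jar at (357,140), caddy at (213,40). The gripper is clear of everything.

```bash
python3 -c "
from bench import *
print(close_job())"
```

```text
the job is handed in; nothing more can be done
None
```

The job is handed in at about 30 s: all four things stand upright on their own boards, centred to within about 2 mm by the last measurements, with the caddy's long side along the oblong board.

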